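# Key a belt pulley onto a gearmotor shaft

### The arm

A 6-joint arm with a two-finger parallel gripper is mounted at the origin on a cart in front of the work surface, level with it; the furniture and walls round the work are solid. World frame = base frame: x ahead of the robot, y to its left, z up, the work surface at z = 0. Lengths are in m, angles in rad, forces in N, time in s.
With the tool pointing down it reaches from about 0.3 to 0.875 m from the base axis. Payload 6.4 kg.
Tool frame: the origin (TCP) lies midway between the tips of the shut fingers; the grasp point (between the pads) lies 19 mm behind it (grasp_offset is the distance from the TCP to the grasp point, in m); z points along the fingers, y is the line along which they close (so a half turn about z gives the same grasp; the last joint's range is limited). The gripper opens to 85 mm and grips with 20 to 120 N. Pads are 22 mm wide; open, the fingers measure 114 mm over their backs; the gripper's body (76 mm by 85 mm) begins 54 mm behind the grasp point. The pads swing forward as they close: fully open they stand 13 mm farther back than shut.
Start: joints at [1.078, 0.181, 1.607, -0, 1.354, -0.206], TCP at [0.163, 0.552, 0.231] pointing down, gripper open.
Joint ranges: [-2.99, 2.99], [-0.89, 2.07], [0.3, 2.58], [-1.14, 4.28], [0, 2.63], [-3.12, 3.12]. Speed limits (rad/s): [2.57, 2.57, 3.01, 3.14, 3.14, 3.14].

### API

Orientations are given as a unit quaternion [w, x, y, z].
In Python, from bench import * gives the robot as it stands. The module is installed in compiled form; this text tells all that it offers.
- The arm moves only by the tool servo_tool, never from a script. Its argument "commands" is text: rows parted by semicolons, each of 7 numbers parted by spaces: the turn, a rotation vector about the tool's x, y, z in rad, then the shift along the tool's x, y, z in mm, then the opening, from 0 (shut) to 1 (fully open). In form: wx wy wz dx dy dz claw; .... A call has 1 to 5 rows; each row shifts and turns the commanded pose from where the row before left it, along the tool's axes as they then stand; what a row does not reach is not made up. A row lasts 1/8 s, in which the tool goes at most 62.5 mm and 10.7 degrees, less where a joint would pass 70% of its speed; a pose out of reach is approached as far as the arm can. A call with a gripper value outside its range is refused whole. The fingers move at their own pace and stop on an object; the grip force is fixed at half the most. Time passes only in rows, so rows that do not move let the fingers close. It gives the time, the measured TCP pose, the force, the opening and the grip force at its end, in the units of the state.
- get_obs(): the state, without advancing time (a new reading comes with each control period).
- camera(name): name is "scene" or "top" or "wrist"; returns the picture (400x640x3 uint8, blue, green, red); there is no depth.
- calibration(name): a dict with "fx", "fy", "cx", "cy" (pixels), "R" (3x3) and "t" (3): a world point X has camera coordinates R X + t. Camera axes: x right, y down, z forward; pixel columns grow to the right and rows downward; lengths in m; the calibration is good to about 2 mm. A picture is of the moment at which its call begins: read the wrist's pose just before it. calibration takes no time and is no camera call; for the wrist camera it gives the pose at the moment of the call.
- hand_in(): hands the job in; it is judged then, once.
The state is a dict: "time_s": time; "q": joint angles; "dq": joint speeds; "joint_efforts": joint torques, N m; "eef_pos": TCP position; "eef_rot": TCP orientation; "wrist_force": force on the tool from outside, world axes, zero at the start; "torque": the same for the moment, N m; "opening": opening from 0.0 (shut) to 1.0 (fully open); "grasp_force": force on a finger pad.
Only numpy, scipy, OpenCV 4.12 (cv2) and the standard library are available. Lean on these libraries where they do the work, as an engineer would, in place of code of your own. Each camera call takes 0.05 s, during which the arm holds its last target. There are 200 camera calls.

### The job

Drop the loose steel key into the slot in the end of the upright gearmotor shaft so that it lies on the slot's floor, then slide the belt pulley down the shaft with its keyway over the key until it sits fully home on the shaft's shoulder, and let go of it. Feel your way without forcing anything, lower the pulley all the way by hand instead of letting it fall, and leave the hex key, the metal block and the paste jar where they are.

Things in the scene. Friction and masses are not known exactly. Their poses are not given: they have to be found in the camera images.
- gearmotor: Bolted-down gearmotor, shaft upright. Grey housing 92 x 92 mm, top 60 mm over the bench, on a 116 x 116 mm foot; a finned motor lies along its +x side, 46 to 142 mm from the shaft axis, up to 64 mm high. Origin on the shaft axis at bench height; z up, +x towards the motor.
- shaft_seat (a point): Point on the vertical shaft axis at the top of the shoulder (48 mm across) on which the pulley comes to sit, 66 mm over the bench; z up, x towards the motor. Above it stands the steel shaft, 34 mm in diameter, 36 mm long, end rim chamfered 1.5 mm, slot mouth 0.8 mm. It turns stiffly (about 0.3 N m).
- shaft_end (a point): Point on the axis at the shaft's flat end, 36 mm above shaft_seat; does not turn with the shaft. Slot: 12 mm wide, 18 mm deep down from the end; from above it runs from a blind inner end, 6 mm past the axis, radially out through the shaft's side. Its open side faces along this point's +x, but the shaft stands turned up to 0.9 rad either way: this angle is not measured, find it by feel or eye.
- key_center (a point): Centre of the loose steel key: plain bar 28 mm long (x), 10 wide (y), 22 high (z), edges chamfered 0.8, standing as it goes in the slot; either end may face inward. Home on the slot floor against the inner end its centre is 8 mm from the shaft axis, 29 mm above shaft_seat, and it stands 5 mm out of the shaft's side and 4 mm above its end. Up to 4 mm further out the pulley still passes.
- pulley_center (a point): Centre, 20 mm above the underside, of the aluminium belt pulley: 40 mm high, boss up, axis z. Lower 16 mm: grooved rim 84 mm across. Upper 24 mm: boss 62 mm across with two flats 56 mm apart (facing its +y and -y) to grip. Through bore 36 mm across with one keyway 12 mm wide on its +x side, reaching 27 mm from the axis. Home, its centre is 20 mm above shaft_seat. 0.2 to 0.4 kg.
- hex_key: Black bent hex key lying flat, 93 x 31 x 5 mm; bystander, origin under its middle
- cal_block: Small metal block with four dark holes, 45 x 60 x 28 mm; bystander, origin under its middle
- jar: Low paste jar with black lid, 49 mm across, 30 mm high; bystander, origin under its middle
Not all that is in view belongs to the job. Several things look just like the part that bears pulley_center: the one meant starts nearest to the robot's base.

How it is judged:
On the way, in this order (a step that is already met when the one before it is completed fails the run):
1. the key lies let go on the floor of the shaft's slot, the pulley still off the shaft (z of key_center in the frame of shaft_seat between 0.026 and 0.031 m and horizontal distance between key_center and shaft_seat between 0.004 and 0.014 m and angle between key_center's own z axis and vertical below 0.12 rad and contact force between the fingers and key below 0.3 N and horizontal distance between pulley_center and shaft_seat above 0.08 m), for 0.2 s.
2. the pulley sits home on the shoulder over the key (z of pulley_center in the frame of shaft_seat below 0.0225 m and horizontal distance between pulley_center and shaft_seat below 0.003 m), for 0.2 s.
At the end, for the whole second after the job is handed in: The key lies on the floor of the shaft's slot (centre 26 to 31 mm above the shoulder, 4 to 14 mm from the shaft axis) and the pulley sits over it on the shoulder (underside within 2.5 mm of it, axis within 3 mm of the shaft's, upright within 0.06 rad), both released and at rest (all of step 2 and z of key_center in the frame of shaft_seat between 0.026 and 0.031 m and horizontal distance between key_center and shaft_seat between 0.004 and 0.014 m and angle between pulley_center's own z axis and vertical below 0.06 rad and linear speed of each of pulley, key below 0.02 m/s); the robot touches nothing.
It fails at once if the key is forced: pressed on the gearmotor or its shaft with over 60 N (contact force between key and gearmotor above 60 N).
It fails at once if the pulley is forced: pressed on the gearmotor, its shaft or the key with over 60 N (contact force between pulley and gearmotor above 60 N or contact force between pulley and key above 60 N).
It fails at once if the pulley is let fall down the shaft (faster than 0.4 m/s) (horizontal distance between pulley_center and shaft_seat below 0.01 m and z of pulley_center in the frame of shaft_seat below 0.06 m and linear speed of pulley above 0.4 m/s).
It fails at once if the hex key, the block or the jar is shifted by over 30 mm (distance of any of hex_key, cal_block, jar from where it was at the start of the episode above 0.03 m).
It also fails if it takes over 72 s, if anything falls off the work surface, if the arm or the gripper's body presses on something with over 40 N, if the wrist force passes 120 N, or if a joint passes its speed limit or range.

## Working session

There is one attempt and no reset: what is moved stays moved. The work goes in short steps, Python scripts to look and compute and a tool call to move; the robot and the scene stay as the last step left them, time stands still between calls to the robot, and variables do not carry over. Pictures are saved under pics/ and viewed, at most 10 in all, crops included, and the job is handed in when it is done.

Besides the shell and the picture viewer there is one more tool, called after "Request:" as name(argument=value, ...) on one line, values as JSON. servo_tool: Moves the arm, as the interface text tells. Its arguments: {"type":"object","properties":{"commands":{"type":"string"}},"required":["commands"]}

```bash
mkdir -p pics; ls
python3 - <<'E'
from bench import *
import cv2
for n in("scene","top"):
    cv2.imwrite(f"pics/{n}0.png",camera(n))
    c=calibration(n); print(n,c)
o=get_obs();print(o)
E
```

```text
pics
scene {'fx': 458.49662999974197, 'fy': 458.49662999974197, 'cx': 323.5277145364568, 'cy': 204.00826781291232, 'R': array([[ 0.69646539, -0.71758484, -0.00282286],
       [-0.52906194, -0.51082537, -0.67760675],
       [ 0.48479834,  0.47342312, -0.73541901]]), 't': array([-0.43690192,  0.3351874 ,  1.0138594 ])}
top {'fx': 412.81143318078387, 'fy': 412.81143318078387, 'cx': 323.893484497413, 'cy': 194.1242832254877, 'R': array([[-0.02101518, -0.99977785,  0.00161874],
       [-0.99519616,  0.02076397, -0.09567375],
       [ 0.09561889, -0.00362156, -0.99541143]]), 't': array([-0.03461271,  0.58998136,  1.23526755])}
{'time_s': 0.1, 'q': array([ 1.07767353e+00,  1.81462191e-01,  1.60791656e+00,  2.79943666e-05,
        1.35379338e+00, -2.06313433e-01]), 'dq': array([-1.54652304e-04, -7.10258212e-05, -8.71269824e-04,  1.31503300e-03,
       -6.27694712e-04,  7.35038765e-04]), 'joint_efforts': array([ 1.18243333e-04, -4.45873904e+01, -3.52239668e+01, -3.42954709e-04,
        4.00878271e-03, -2.41659620e-05]), 'eef_pos': array([0.16240572, 0.55107065, 0.23047267]), 'eef_rot': array([-2.83430284e-04,  1.42916620e-01,  9.89734417e-01, -7.37253955e-04]), 'wrist_force': array([ 0.18275698, -0.21807809,  0.78314079]), 'torque': array([-0.06892872,  0.01662329, -0.0381638 ]), 'grasp_force': 0.0, 'opening': 1.000896441457554}
```

View pics/scene0.png

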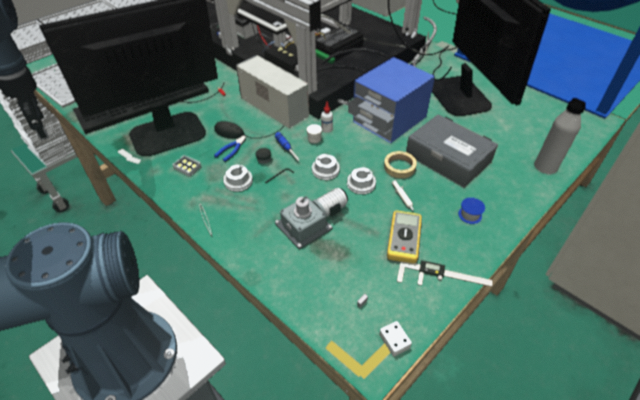

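View pics/top0.png

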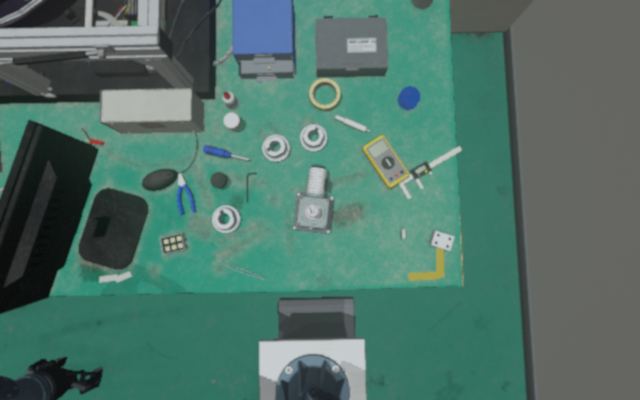

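The scene view shows the gearmotor (shaft near 302,203), the key (362,300) and pulleys at (237,177), (325,166) and (361,180). In the top view the shaft is at (313,212), the key at (404,233) and pulleys at (226,219), (276,147) and (313,137). The pulley nearest the base is the left one, at top (226,219).

```bash
cat > h.py <<'E'
import numpy as np, cv2, time
from bench import *
from scipy.spatial.transform import Rotation as Ro
def ray(c,u,v):
    d=c["R"].T@np.array([(u-c["cx"])/c["fx"],(v-c["cy"])/c["fy"],1]); return -c["R"].T@c["t"],d
def onz(c,u,v,z):
    o,d=ray(c,u,v); return o+d*(z-o[2])/d[2]
def proj(c,X):
    p=c["R"]@np.asarray(X)+c["t"]; return np.array([c["cx"]+c["fx"]*p[0]/p[2],c["cy"]+c["fy"]*p[1]/p[2]])
def tri(*rs):  # (c,u,v)...
    A=np.zeros((3,3));b=np.zeros(3)
    for c,u,v in rs:
        o,d=ray(c,u,v);d=d/np.linalg.norm(d);P=np.eye(3)-np.outer(d,d);A+=P;b+=P@o
    X=np.linalg.solve(A,b)
    return X,[np.round(np.linalg.norm(proj(c,X)-[u,v]),1) for c,u,v in rs]
def tool():
    o=get_obs(); q=o["eef_rot"]; return o["eef_pos"],Ro.from_quat([q[1],q[2],q[3],q[0]]).as_matrix(),o
def to(x,y,z,yaw=None):
    """shift in tool axes (mm) and turn about tool z so that tool y points at world angle yaw (mod pi)"""
    p,R,o=tool(); s=R.T@(np.array([x,y,z])-p)*1000
    a=np.arctan2(R[1,1],R[0,1]); w=None
    if yaw is not None: w=-((yaw-a+np.pi/2)%np.pi-np.pi/2)
    print("shift",np.round(s,1),"wz",w if w is None else round(w,3),"yawy",round(a,3),"tilt",np.round(R[:,2],3),"q6",round(o["q"][5],2),"t",o["time_s"])
E
python3 - <<'E'
from h import *
T,S,W=[calibration(n) for n in("top","scene","wrist")]
for n,a,b,z in (("pulley",(226,219),(237,177),.03),("shaft",(313,211),(302,201),.102),("key",(404,233),(362,300),.011)):
    print(n,tri((T,*a),(S,*b)),onz(T,*a,z),onz(S,*b,z))
for a in((226,219),(276,147),(313,137)): print(np.linalg.norm(onz(T,*a,.03)[:2]))
p,R,o=tool(); C=-W["R"].T@W["t"]; print(R.T@(C-p),R.T@W["R"].T,W["fx"],W["cx"],W["cy"])
to(0.41,-.17,.25,None)
E
```

```text
pulley (array([0.51928376, 0.25569211, 0.01601521]), [np.float64(0.2), np.float64(0.2)]) [0.51926402 0.25198525 0.03      ] [0.51103647 0.24331529 0.03      ]
shaft (array([ 0.53372257, -0.01399899,  0.10012092]), [np.float64(0.2), np.float64(0.2)]) [ 0.53405223 -0.01440747  0.102     ] [ 0.53210848 -0.0149578   0.102     ]
key (array([ 0.46405354, -0.28904978,  0.01310561]), [np.float64(0.7), np.float64(0.9)]) [ 0.46553679 -0.29086555  0.011     ] [ 0.46347436 -0.28705127  0.011     ]
0.577175613234111
0.7447800497514256
0.7675977891629691
[ 0.06840604 -0.00026524 -0.14142483] [[-1.22524861e-04 -9.63206441e-01 -2.68762604e-01]
 [ 9.99998741e-01  3.07112236e-04 -1.55653050e-03]
 [ 1.58180049e-03 -2.68762457e-01  9.63205191e-01]] 346.2148372498929 318.6825127717911 201.62279224438907
shift [-441.5 -621.6  -18.7] wz None yawy 1.284 tilt [-0.001 -0.001 -1.   ] q6 -0.21 t 0.1
```

Request:
servo_tool(commands="0 0 0 -42 -19 -3 1; 0 0 0 -42 -19 -3 1; 0 0 0 -42 -19 -3 1; 0 0 0 -42 -19 -3 1; 0 0 0 -42 -19 -3 1")

```text
time_s: 0.72
eef_pos: [0.3379, 0.3998, 0.246]
eef_rot: [-0.0, 0.143, 0.99, -0.0]
wrist_force: [-0.1, 0.1, -0.6]
opening: 0.997
grasp_force: 0.0
```

Request:
servo_tool(commands="0 0 0 -42 -19 -3 1; 0 0 0 -42 -19 -3 1; 0 0 0 -42 -19 -3 1; 0 0 0 -42 -19 -3 1; 0 0 0 -42 -19 -3 1")

```text
time_s: 1.35
eef_pos: [0.5125, 0.2493, 0.261]
eef_rot: [-0.0, 0.143, 0.99, -0.0]
wrist_force: [0.5, 0.7, 0.2]
opening: 0.998
grasp_force: 0.0
```

```bash
cat > snap.py <<'E'
import sys,pickle
from h import *
n=sys.argv[1]
c=calibration("wrist"); im=camera("wrist"); cv2.imwrite(f"pics/{n}.png",im); pickle.dump(c,open(f"pics/{n}.pkl","wb"))
p,R,o=tool(); print(n,np.round(p,4),o["time_s"])
E
python3 snap.py w1; python3 -c "
from h import *
to(0.53,-.014,.24)"
```

```text
w1 [0.5167 0.2455 0.2614] 1.4
shift [ -86.9 -244.8   22.1] wz None yawy 1.281 tilt [ 0.003 -0.002 -1.   ] q6 -1.04 t 1.4
```

Request:
servo_tool(commands="0 0 0 20 20 30 1; 0 0 0 20 20 50 1; 0 0 0 0 0 0 1")

```text
time_s: 1.78
eef_pos: [0.4804, 0.3001, 0.1765]
eef_rot: [-0.004, 0.142, 0.99, -0.002]
wrist_force: [-0.8, -0.1, -0.1]
opening: 0.999
grasp_force: 0.0
```

```bash
python3 snap.py w2; python3 -c "
from h import *
to(0.53,-.014,.22)"
```

```text
w2 [0.4829 0.3001 0.1794] 1.825
shift [-133.4 -288.3  -40.2] wz None yawy 1.286 tilt [-0.004 -0.002 -1.   ] q6 -0.94 t 1.825
```

Request:
servo_tool(commands="0 0 0 -23 -58 -20 1; 0 0 0 -23 -58 -18 1; 0 0 0 -23 -58 0 1; 0 0 0 -23 -58 0 1; 0 0 0 -23 -45 0 1")

```text
time_s: 2.45
eef_pos: [0.5174, 0.0037, 0.2206]
eef_rot: [0.002, 0.144, 0.99, -0.0]
wrist_force: [0.7, 0.0, -0.3]
opening: 1.0
grasp_force: 0.0
```

Request:
servo_tool(commands="0 0 0 0 0 0 1; 0 0 0 0 0 0 1")

```text
time_s: 2.7
eef_pos: [0.5169, 0.0066, 0.2193]
eef_rot: [0.001, 0.144, 0.99, 0.0]
wrist_force: [0.5, 1.0, 0.0]
opening: 0.999
grasp_force: 0.0
```

```bash
python3 snap.py w3; python3 -c "
from h import *
to(0.46,-.29,.15)
i=[cv2.imread(f'pics/w{k}.png') for k in (1,3)]
cv2.imwrite('pics/v1.png',cv2.resize(np.vstack(i),(480,600)))"
```

```text
w3 [0.5166 0.0073 0.2189] 2.75
shift [ -29.7 -301.2   68.8] wz None yawy 1.284 tilt [ 0.002 -0.    -1.   ] q6 -1.5 t 2.75
```

View pics/v1.png

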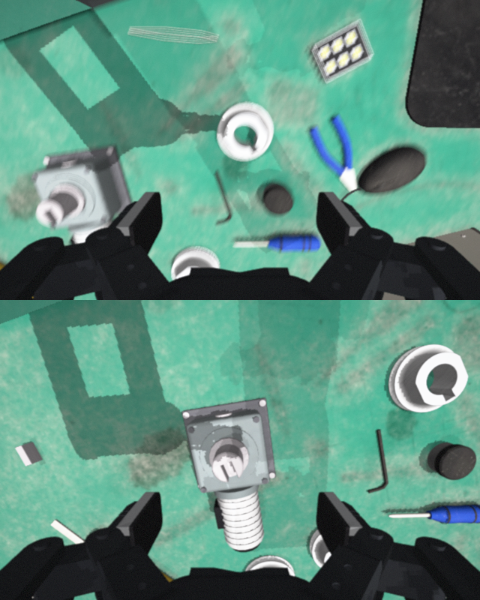

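View 1 shows the target pulley at about (244,132) with its keyway pointing lower right. View 2 shows the gearmotor with the slotted shaft end at about (230,462), the key at (27,453) and the pulley at (435,378). Next I'll go over the key.

Request:
servo_tool(commands="0 0 0 -5 -50 12 1; 0 0 0 -5 -50 12 1; 0 0 0 -5 -50 12 1; 0 0 0 -5 -50 12 1; 0 0 0 -5 -50 12 1")

```text
time_s: 3.38
eef_pos: [0.4699, -0.24, 0.158]
eef_rot: [0.001, 0.142, 0.99, -0.0]
wrist_force: [0.1, 0.7, -0.6]
opening: 0.999
grasp_force: 0.0
```

Request:
servo_tool(commands="0 0 0 -5 -50 10 1; 0 0 0 0 0 0 1; 0 0 0 0 0 0 1")

```text
time_s: 3.75
eef_pos: [0.4606, -0.2879, 0.1479]
eef_rot: [-0.0, 0.142, 0.99, 0.0]
wrist_force: [-0.1, 0.4, -0.8]
opening: 1.0
grasp_force: 0.0
```

```bash
python3 snap.py w4
python3 - <<'E'
import pickle
from h import *
W=[None]+[pickle.load(open(f'pics/w{k}.pkl','rb')) for k in (1,2,3,4)]
def crop(k,X,h,s):
    u,v=proj(W[k],X).astype(int); im=cv2.imread(f'pics/w{k}.png')
    x0=int(np.clip(u-h,0,640-2*h)); y0=int(np.clip(v-h,0,400-2*h)); print(k,(u,v),"origin",x0,y0)
    return cv2.resize(im[y0:y0+2*h,x0:x0+2*h],(s,s),interpolation=cv2.INTER_CUBIC)
a=crop(3,[.533,-.014,.1],45,300); b=crop(4,[.464,-.289,.011],45,300); c=crop(3,[.515,.25,.03],60,300); d=crop(2,[.515,.25,.03],60,300)
cv2.imwrite('pics/v2.png',np.vstack([np.hstack([a,b]),np.hstack([c,d])]))
E
```

```text
w4 [ 0.4607 -0.2876  0.148 ] 3.8
3 (np.int64(300), np.int64(221)) origin 255 176
4 (np.int64(319), np.int64(195)) origin 274 150
3 (np.int64(573), np.int64(101)) origin 513 41
2 (np.int64(277), np.int64(241)) origin 217 181
```

View pics/v2.png

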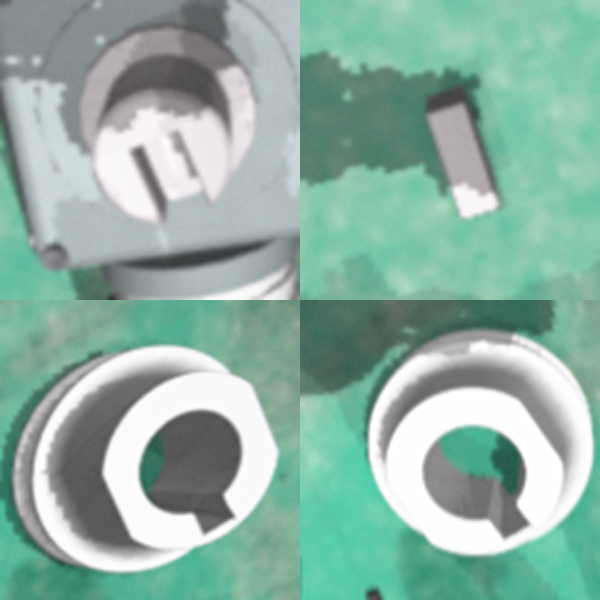

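The crops show the key standing upright, with its top face centred near w4 px (323,198). The slot in the shaft end opens to the lower right in w3. The pulley's keyway points lower right in both views, and the boss flats are visible. I'll measure the key next.

Run:
```python
import pickle
from h import *
W={k:pickle.load(open(f'pics/w{k}.pkl','rb')) for k in (1,2,3,4)}
def mask(k,x0,y0,x1,y1):
    im=cv2.imread(f'pics/w{k}.png')[y0:y1,x0:x1]; s=cv2.cvtColor(im,cv2.COLOR_BGR2HSV)[...,1]
    m=(s<60).astype(np.uint8); n,l,st,ce=cv2.connectedComponentsWithStats(m); i=1+np.argmax(st[1:,4]); 
    cs,_=cv2.findContours((l==i).astype(np.uint8),0,2); r=cv2.minAreaRect(cs[0]); return st[i],cv2.boxPoints(r)+[x0,y0]
for k,b in((4,(300,170,350,225)),(3,(10,180,70,230))):
    st,bx=mask(k,*b); print(k,st,bx.round(1).tolist())
f=lambda x,y:(274+x/3.3333,150+y/3.3333)
cor=[f(128,112),f(166,100),f(198,207),f(162,218)]
P=np.array([onz(W[4],*c,.022) for c in cor]);print(P.round(4),P.mean(0))
d=P[2]+P[3]-P[0]-P[1];print("yaw x",np.arctan2(d[1],d[0]),"len",np.linalg.norm(d)/2,"wid",np.linalg.norm(P[1]-P[0]),np.linalg.norm(P[2]-P[3]))
print(proj(W[3],P.mean(0)))
to(*P.mean(0)[:2],.014,np.arctan2(d[1],d[0])+np.pi/2)
```

```text
4 [ 12   6  22  40 531] [[309.5, 179.5], [322.7, 175.1], [334.9, 211.7], [321.7, 216.1]]
3 [ 10  10  37  32 723] [[18.9, 196.7], [40.5, 184.1], [56.8, 212.1], [35.2, 224.7]]
[[ 0.4508 -0.2909  0.022 ]
 [ 0.4505 -0.2814  0.022 ]
 [ 0.4781 -0.2813  0.022 ]
 [ 0.4784 -0.2905  0.022 ]] [ 0.46444138 -0.28601489  0.022     ]
yaw x 0.008219642933588216 len 0.027611050984960084 wid 0.00945321548780167 0.009161415048178889
[ 30.27334795 207.48642566]
shift [ -3.1   2.5 134. ] wz -0.293 yawy 1.286 tilt [ 0.  0. -1.] q6 -2.06 t 3.8
```

Request:
servo_tool(commands="0 0 -0.15 -3 2 20 1; 0 0 -0.143 0 0 30 1; 0 0 0 0 0 24 1; 0 0 0 0 0 0 1; 0 0 0 0 0 0 1")

```text
time_s: 4.42
eef_pos: [0.4645, -0.2876, 0.0749]
eef_rot: [0.001, -0.004, 1.0, -0.001]
wrist_force: [1.2, -0.8, 0.7]
opening: 0.997
grasp_force: 0.0
```

```bash
python3 snap.py w5
python3 - <<'E'
import pickle
from h import *
c=pickle.load(open('pics/w5.pkl','rb'))
im=cv2.imread('pics/w5.png'); u,v=proj(c,[.4644,-.286,.022]).astype(int);print(u,v)
to(.4644,-.286,.014,np.pi/2)
X=[proj(c,[.4644+a,-.286+b,.022]) for a,b in((-.014,-.005),(-.014,.005),(.014,.005),(.014,-.005))]
x0,y0=u-80,v-60
cr=cv2.resize(im[y0:y0+120,x0:x0+160],(640,480),interpolation=cv2.INTER_CUBIC)
cv2.polylines(cr,[((np.array(X)-[x0,y0])*4).astype(int)],1,(0,0,255),1)
cv2.imwrite('pics/v3.png',cr)
E
```

```text
w5 [ 0.4646 -0.2881  0.0752] 4.475
322 224
shift [ 0.3  2.2 61.2] wz 0.007 yawy 1.578 tilt [ 0.002 -0.002 -1.   ] q6 -2.35 t 4.475
```

View pics/v3.png

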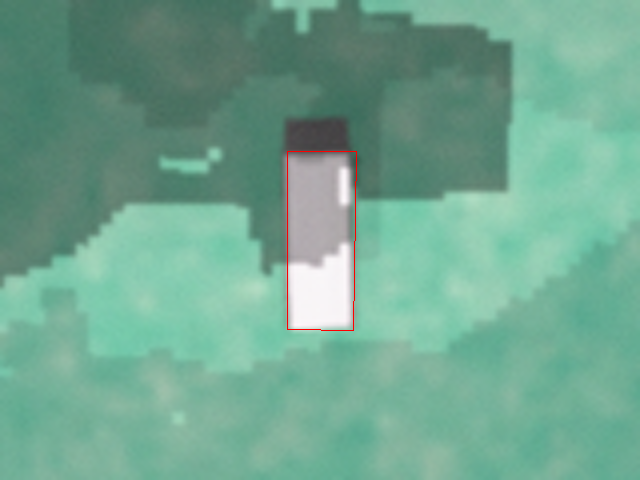

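The predicted outline (w5, around px 322,224) fits the key's top face, which confirms the 22 mm height and the position. Now I'll grip its top.

Request:
servo_tool(commands="0 0 0 0 2 40 1; 0 0 0 0 0 21 1; 0 0 0 0 0 0 0.6; 0 0 0 0 0 0 0; 0 0 0 0 0 0 0")

```text
time_s: 5.1
eef_pos: [0.4645, -0.2869, 0.0143]
eef_rot: [0.001, -0.003, 1.0, -0.001]
wrist_force: [0.4, -1.0, -0.9]
opening: 0.38
grasp_force: 0.0
```

Request:
servo_tool(commands="0 0 0 0 0 0 0; 0 0 0 0 0 0 0; 0 0 0 0 0 0 0")

```text
time_s: 5.48
eef_pos: [0.4641, -0.2866, 0.0138]
eef_rot: [0.001, -0.003, 1.0, -0.001]
wrist_force: [-1.2, 0.7, 6.5]
opening: 0.09
grasp_force: 59.7
```

Request:
servo_tool(commands="0 0 0 0 0 -40 0; 0 0 0 0 0 -60 0; 0 0 0 -20 50 -51 0; 0 0 0 -20 50 0 0; 0 0 0 -20 50 0 0")

```text
time_s: 6.1
eef_pos: [0.5203, -0.1425, 0.1569]
eef_rot: [0.001, -0.003, 1.0, -0.001]
wrist_force: [0.1, -0.2, 0.3]
opening: 0.09
grasp_force: 58.9
```

Request:
servo_tool(commands="0 0 0 -20 50 0 0; 0 0 0 -21 50 0 0; 0 0 0 0 23 0 0; 0 0 0 0 0 0 0; 0 0 0 0 0 0 0")

```text
time_s: 6.72
eef_pos: [0.5596, -0.0209, 0.1557]
eef_rot: [0.0, -0.003, 1.0, -0.0]
wrist_force: [-0.8, -0.7, 0.3]
opening: 0.09
grasp_force: 59.0
```

```bash
python3 snap.py w6
```

```text
w6 [ 0.5597 -0.0213  0.1557] 6.775
```

Request:
servo_tool(commands="0 0 0 10 40 0 0; 0 0 0 0 0 0 0; 0 0 0 0 0 0 0")

```text
time_s: 7.15
eef_pos: [0.5497, 0.0185, 0.1558]
eef_rot: [0.0, -0.003, 1.0, -0.0]
wrist_force: [-0.6, -0.0, -0.9]
opening: 0.09
grasp_force: 59.0
```

```bash
python3 snap.py w7
python3 - <<'E'
import pickle
from h import *
o=[]
for k in(6,7):
    c=pickle.load(open(f'pics/w{k}.pkl','rb'));im=cv2.imread(f'pics/w{k}.png'); u,v=proj(c,[.533,-.014,.102]).astype(int)
    x0,y0=u-50,v-62; print(k,u,v,x0,y0); o.append(cv2.resize(im[y0:y0+125,x0:x0+100],(400,500),interpolation=cv2.INTER_CUBIC))
cv2.imwrite('pics/v4.png',np.hstack(o))
E
```

```text
w7 [0.5498 0.0184 0.1559] 7.2
6 331 180 281 118
7 263 196 213 134
```

View pics/v4.png

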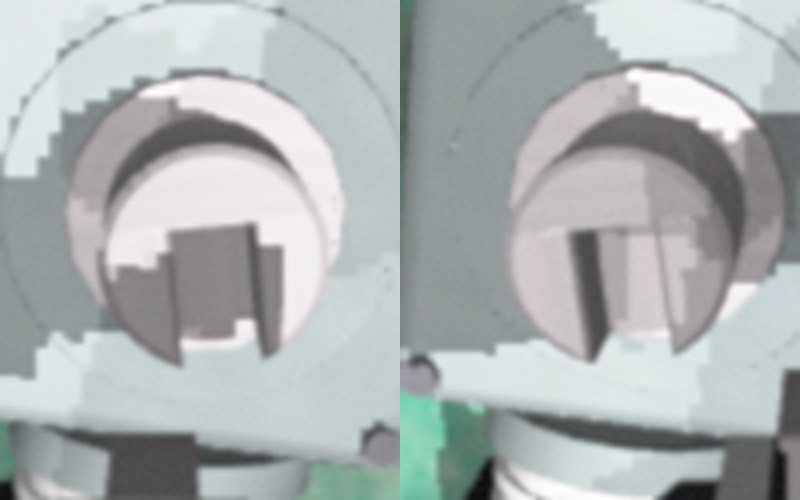

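Both crops show the shaft end, with its centre near crop (217,254) left and (225,255) right. The slot opens towards the image bottom, slightly to the right. I'll work out its position and angle next.

Run:
```python
import pickle
from h import *
from scipy.optimize import least_squares
C={k:pickle.load(open(f'pics/w{k}.pkl','rb')) for k in(6,7)}
O={6:(281,118),7:(213,134)}
f=lambda k,x,y:(C[k],O[k][0]+x/4,O[k][1]+y/4)
rim={6:[(105,245),(217,143),(328,245),(125,187),(303,180),(183,364),(265,357)],7:[(110,245),(227,145),(340,245),(187,360),(272,355)]}
for k in rim:
    P=np.array([onz(*f(k,*p),.1005)[:2] for p in rim[k]])
    r=least_squares(lambda q:np.hypot(*(P-q[:2]).T)-q[2],[.53,-.014,.017]); print(k,"axis",r.x.round(4),(r.fun*1e3).round(1))
S={6:[(170,232),(183,362),(252,224),(268,356)],7:[(170,232),(189,360),(258,222),(278,355)]}
for k in S:
    P=np.array([onz(*f(k,*p),.102)[:2] for p in S[k]])
    for i in(0,2): d=P[i+1]-P[i]; print(k,"edge ang",np.arctan2(d[1],d[0]).round(3))
    print("mid",((P[0]+P[2])/2).round(4),((P[1]+P[3])/2).round(4),"wid",np.hypot(*(P[0]-P[2])).round(4))
print("height: rim top/left/right tri", [tri(f(6,*a),f(7,*b))[0].round(4) for a,b in(((217,143),(227,145)),((183,364),(187,360)),((265,357),(272,355)))])
to(.53,-.014,.15)
```

```text
6 axis [ 0.5343 -0.012   0.0166] [-0.4  0.1 -0.3  0.2  0.1  0.1  0.1]
7 axis [ 0.5342 -0.0112  0.0169] [-0.  -0.1  0.2  0.3 -0.4]
6 edge ang 0.108
6 edge ang 0.144
mid [ 0.5296 -0.0129] [ 0.5492 -0.0105] wid 0.0118
7 edge ang 0.1
7 edge ang 0.119
mid [ 0.5293 -0.0124] [ 0.5493 -0.0102] wid 0.0129
height: rim top/left/right tri [array([ 0.5191, -0.0117,  0.0907]), array([ 0.5493, -0.0168,  0.1036]), array([ 0.5492, -0.0046,  0.1008])]
shift [ 20.  -32.3   5.9] wz None yawy 1.576 tilt [ 0.001 -0.001 -1.   ] q6 -1.76 t 7.2
```

Request:
servo_tool(commands="0 0 -0.112 0 0 0 0; 0 0 0 6 -29 0 0; 0 0 0 0 0 20 0; 0 0 0 0 0 0 0; 0 0 0 0 0 0 0")

```text
time_s: 7.82
eef_pos: [0.5472, -0.0103, 0.1361]
eef_rot: [0.0, -0.059, 0.998, -0.0]
wrist_force: [-0.4, 1.1, -0.3]
opening: 0.093
grasp_force: 59.0
```

Run:
```python
from h import *
to(.5437,-.0109,.118,.117+np.pi/2); print(tool()[2]["wrist_force"],tool()[2]["torque"])
```

```text
shift [ 3.6 -0.2 18.1] wz 0.001 yawy 1.688 tilt [ 0. -0. -1.] q6 -1.92 t 7.825
[-0.35134909  1.12323306 -0.33382   ] [-0.03398283 -0.00442385 -0.04573793]
```

Request:
servo_tool(commands="0 0 0 3.5 0 8 0; 0 0 0 0 0 8 0; 0 0 0 0 0 0 0")

```text
time_s: 8.2
eef_pos: [0.5427, -0.0099, 0.1187]
eef_rot: [-0.001, -0.059, 0.998, 0.0]
wrist_force: [0.6, 0.1, -0.4]
opening: 0.091
grasp_force: 59.0
```

Request:
servo_tool(commands="0 0 0 0 0 1.5 0; 0 0 0 0 0 1.5 0; 0 0 0 0 0 1.5 0; 0 0 0 0 0 0 0")

```text
time_s: 8.7
eef_pos: [0.5434, -0.0102, 0.1151]
eef_rot: [-0.0, -0.059, 0.998, 0.0]
wrist_force: [-0.4, -0.7, -0.1]
opening: 0.087
grasp_force: 59.0
```

Request:
servo_tool(commands="0 0 0 0 -0.4 1.5 0; 0 0 0 0 0 1.5 0; 0 0 0 0 0 0 0")

```text
time_s: 9.07
eef_pos: [0.5434, -0.0107, 0.112]
eef_rot: [-0.0, -0.059, 0.998, 0.0]
wrist_force: [0.3, 0.5, -0.6]
opening: 0.092
grasp_force: 59.0
```

Request:
servo_tool(commands="0 0 0 0 0 1.5 0; 0 0 0 0 0 1.5 0; 0 0 0 0 0 0 0")

```text
time_s: 9.45
eef_pos: [0.5434, -0.0106, 0.109]
eef_rot: [-0.0, -0.059, 0.998, 0.0]
wrist_force: [0.4, -0.2, -0.3]
opening: 0.09
grasp_force: 59.0
```

Request:
servo_tool(commands="0 0 0 0 0 1.5 0; 0 0 0 0 0 1.5 0; 0 0 0 0 0 0 0")

```text
time_s: 9.82
eef_pos: [0.5434, -0.0106, 0.106]
eef_rot: [-0.0, -0.059, 0.998, 0.0]
wrist_force: [0.8, -0.4, -0.7]
opening: 0.093
grasp_force: 59.0
```

Request:
servo_tool(commands="0 0 0 0 0 1 0; 0 0 0 0 0 1 0; 0 0 0 0 0 0 0")

```text
time_s: 10.2
eef_pos: [0.5434, -0.0107, 0.1041]
eef_rot: [-0.0, -0.059, 0.998, 0.0]
wrist_force: [-0.9, 0.4, -1.1]
opening: 0.09
grasp_force: 59.0
```

Request:
servo_tool(commands="0 0 0 0 0 0 0.13; 0 0 0 0 0 0 0.2; 0 0 0 0 0 0 0.3; 0 0 0 0 0 0 0.4; 0 0 0 0 0 0 0.5")

```text
time_s: 10.82
eef_pos: [0.5435, -0.0107, 0.1042]
eef_rot: [0.0, -0.059, 0.998, -0.0]
wrist_force: [0.2, 0.0, -0.2]
opening: 0.495
grasp_force: 0.0
```

Request:
servo_tool(commands="0 0 0 0 0 -20 0.6; 0 0 0 -10 40 -40 0.6; 0 0 0 -10 0 -20 0.8; 0 0 0 0 0 0 1; 0 0 0 0 0 0 1")

```text
time_s: 11.45
eef_pos: [0.5577, 0.0313, 0.1829]
eef_rot: [-0.001, -0.059, 0.998, 0.0]
wrist_force: [0.3, 0.2, -0.9]
opening: 1.003
grasp_force: 0.0
```

```bash
python3 snap.py w8;  python3 - <<'E'
import pickle
from h import *
c=pickle.load(open('pics/w8.pkl','rb'));im=cv2.imread('pics/w8.png'); u,v=proj(c,[.5343,-.0117,.102]).astype(int)
x0,y0=u-50,v-50; print(u,v,x0,y0); a=cv2.resize(im[y0:y0+100,x0:x0+100],(500,500),interpolation=cv2.INTER_CUBIC)
for z,col in((.106,(0,0,255)),):
  d=np.array([np.cos(.117),np.sin(.117)]);n=np.array([-d[1],d[0]])
  for off in(.0095,):
    X=[proj(c,[*(np.array([.5343,-.0119])+d*(off+i)+n*j),z]) for i,j in((-.014,-.005),(-.014,.005),(.014,.005),(.014,-.005))]
    cv2.polylines(a,[((np.array(X)-[x0,y0])*5).astype(int)],1,col,1)
cv2.imwrite('pics/v5.png',a)
E
```

```text
w8 [0.5574 0.0312 0.1825] 11.5
257 169 207 119
```

View pics/v5.png

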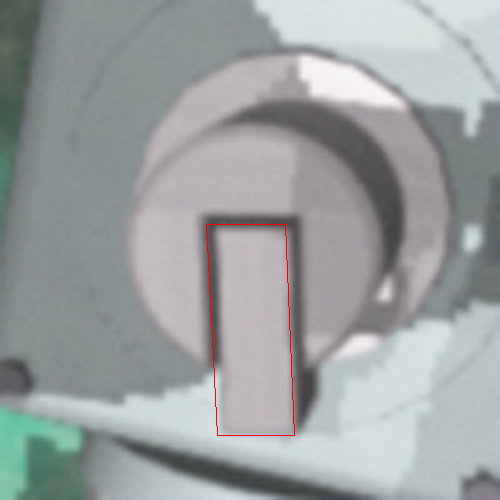

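The key sits in the slot with its top face inside the predicted outline for the floor height, so step 1 looks done. Next is the pulley.

Request:
servo_tool(commands="0 0 0 -5.5 51 0 1; 0 0 0 -5.5 51 8 1; 0 0 0 -5.5 51 12 1; 0 0 0 -5.5 51 12 1; 0 0 0 0 0 0 1")

```text
time_s: 12.12
eef_pos: [0.5539, 0.239, 0.1492]
eef_rot: [-0.002, -0.061, 0.998, -0.0]
wrist_force: [-0.4, -0.8, -0.9]
opening: 1.003
grasp_force: 0.0
```

Request:
servo_tool(commands="0 0 0 0 0 0 1; 0 0 0 0 0 0 1")

```text
time_s: 12.38
eef_pos: [0.5566, 0.2352, 0.152]
eef_rot: [-0.0, -0.058, 0.998, -0.0]
wrist_force: [0.0, 0.4, 0.1]
opening: 0.997
grasp_force: 0.0
```

```bash
python3 snap.py w9
```

```text
w9 [0.5568 0.2352 0.1522] 12.425
```

Request:
servo_tool(commands="0 0 0 15 35 10 1; 0 0 0 0 0 0 1; 0 0 0 0 0 0 1")

```text
time_s: 12.8
eef_pos: [0.5379, 0.2688, 0.1426]
eef_rot: [0.0, -0.059, 0.998, -0.0]
wrist_force: [0.2, -0.7, 0.4]
opening: 0.999
grasp_force: 0.0
```

```bash
python3 snap.py w10
python3 - <<'E'
import pickle
from h import *
o=[]
for k in(9,10):
    c=pickle.load(open(f'pics/w{k}.pkl','rb'));im=cv2.imread(f'pics/w{k}.png'); u,v=proj(c,[.515,.25,.04]).astype(int)
    x0,y0=max(u-65,0),max(v-65,0); print(k,u,v,x0,y0); o.append(cv2.resize(im[y0:y0+130,x0:x0+130],(400,400),interpolation=cv2.INTER_CUBIC))
cv2.imwrite('pics/v6.png',np.hstack(o))
E
```

```text
w10 [0.5382 0.2687 0.1427] 12.85
9 346 146 281 81
10 296 168 231 103
```

View pics/v6.png

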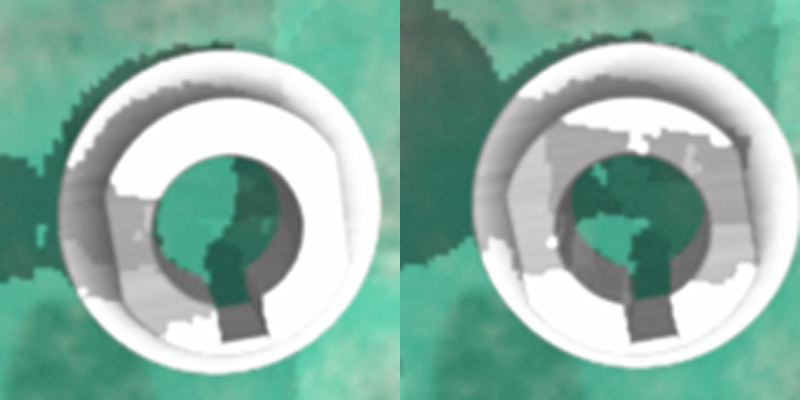

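The two crops show the pulley from above. The bore centre is at crop (228,229) left and (232,228) right, and the keyway end corners are at (220,342),(268,337) and (231,342),(279,336).

Run:
```python
import pickle
from h import *
C={k:pickle.load(open(f'pics/w{k}.pkl','rb')) for k in(9,10)}
O={9:(281,81),10:(231,103)}; s=130/400
f=lambda k,p:(C[k],O[k][0]+p[0]*s,O[k][1]+p[1]*s)
D={9:dict(L=(153,229),R=(303,229),T=(228,153),B=(228,305),k1=(220,342),k2=(268,337),f1=(107,185),f2=(124,300),g1=(335,160),g2=(350,262)),
  10:dict(L=(156,228),R=(309,228),T=(232,152),B=(232,304),k1=(231,342),k2=(279,336),f1=(108,195),f2=(124,290),g1=(342,145),g2=(357,262))}
for k in D:
    P={n:onz(*f(k,p),.04)[:2] for n,p in D[k].items()}
    c=(P["L"]+P["R"])/2; c2=(P["T"]+P["B"])/2; m=(P["k1"]+P["k2"])/2; cc=np.array([c2[0],c[1]])
    ang=lambda d:np.arctan2(d[1],d[0]).round(3)
    print(k,c.round(4),c2.round(4),"dia",np.hypot(*(P["L"]-P["R"])).round(4),np.hypot(*(P["T"]-P["B"])).round(4),"key r",np.hypot(*(m-cc)).round(4),"ang",ang(m-cc),ang(P["f2"]-P["f1"]),ang(P["g2"]-P["g1"]))
print([tri(f(9,D[9][n]),f(10,D[10][n]))[0].round(4) for n in("L","R","k1","k2")])
to(.5155,.248,.02,.2+np.pi/2)
```

```text
9 [0.5207 0.2574] [0.521  0.2574] dia 0.0357 0.0362 key r 0.0272 ang 0.291 0.262 0.318
10 [0.5204 0.2575] [0.5208 0.2574] dia 0.0357 0.0361 key r 0.0273 ang 0.309 0.243 0.263
[array([0.5229, 0.2397, 0.0386]), array([0.5187, 0.2753, 0.0385]), array([0.5495, 0.26  , 0.0356]), array([0.5466, 0.2716, 0.0359])]
shift [ 25.1 -17.9 122.7] wz -0.083 yawy 1.688 tilt [ 0.001 -0.    -1.   ] q6 -1.42 t 12.85
```

Request:
servo_tool(commands="0 0 -0.168 0 0 0 1; 0 0 0 13 -15 40 1; 0 0 0 0 0 32 1; 0 0 0 0 0 0 1; 0 0 0 0 0 0 1")

```text
time_s: 13.48
eef_pos: [0.5306, 0.2514, 0.0716]
eef_rot: [0.001, -0.142, 0.99, 0.0]
wrist_force: [0.2, -0.7, 0.4]
opening: 1.0
grasp_force: 0.0
```

Run:
```python
from h import *
to(.5207,.2574,.014,.285+np.pi/2)
```

```text
shift [ 7.9  8.6 57.6] wz 0.001 yawy 1.856 tilt [ 0.002  0.    -1.   ] q6 -1.62 t 13.475
```

Request:
servo_tool(commands="0 0 0 8 8.5 0 1; 0 0 0 0 0 30 1; 0 0 0 0 0 25 1; 0 0 0 0 0 2.5 1; 0 0 0 0 0 0 1")

```text
time_s: 14.1
eef_pos: [0.5197, 0.258, 0.0139]
eef_rot: [0.001, -0.143, 0.99, 0.0]
wrist_force: [0.3, -0.1, 0.3]
opening: 0.999
grasp_force: 0.0
```

Request:
servo_tool(commands="0 0 0 0 0 0 0.85; 0 0 0 0 0 0 0.75; 0 0 0 0 0 0 0.6; 0 0 0 0 0 0 0.5; 0 0 0 0 0 0 0.5")

```text
time_s: 14.72
eef_pos: [0.5198, 0.2576, 0.0137]
eef_rot: [0.001, -0.143, 0.99, 0.0]
wrist_force: [-1.0, -1.2, 5.9]
opening: 0.645
grasp_force: 65.4
```

Request:
servo_tool(commands="0 0 0 0 0 -10 0.4; 0 0 0 0 0 -40 0.4; 0 0 0 0 0 -60 0.4; 0 0 0 0 0 -40 0.4; 0 0 0 0 0 0 0.4")

```text
time_s: 15.35
eef_pos: [0.5214, 0.2581, 0.1669]
eef_rot: [0.004, -0.143, 0.99, 0.0]
wrist_force: [-0.2, 0.8, -2.9]
opening: 0.641
grasp_force: 65.0
```

Request:
servo_tool(commands="0 0 0 0 0 0 0.4; 0 0 0 0 0 0 0.4")

```text
time_s: 15.6
eef_pos: [0.5175, 0.257, 0.1602]
eef_rot: [-0.002, -0.143, 0.99, -0.0]
wrist_force: [0.2, -0.7, -2.3]
opening: 0.64
grasp_force: 64.9
```

```bash
python3 snap.py w11
python3 - <<'E'
import pickle
from h import *
c=pickle.load(open('pics/w11.pkl','rb'));im=cv2.imread('pics/w11.png'); p,R,o=tool(); X=p+R@[0,0,-.026]; u,v=proj(c,X).astype(int)
x0,y0=u-100,min(v-75,250); print(u,v,x0,y0); cv2.imwrite('pics/v7.png',cv2.resize(im[y0:y0+150,x0:x0+200],(800,600),interpolation=cv2.INTER_CUBIC))
print(o["wrist_force"],o["torque"],o["opening"],o["grasp_force"])
to(.5343,-.0119,.16,.11+np.pi/2)
E
```

```text
w11 [0.5177 0.257  0.1604] 15.65
319 296 219 221
[-0.30669284  1.05165605 -3.05780305] [-0.01027949  0.03528901 -0.03600063] 0.64272037807951 64.93420600891113
shift [  60.  -262.7    0.6] wz 0.176 yawy 1.857 tilt [-0.004 -0.001 -1.   ] q6 -1.6 t 15.65
```

View pics/v7.png

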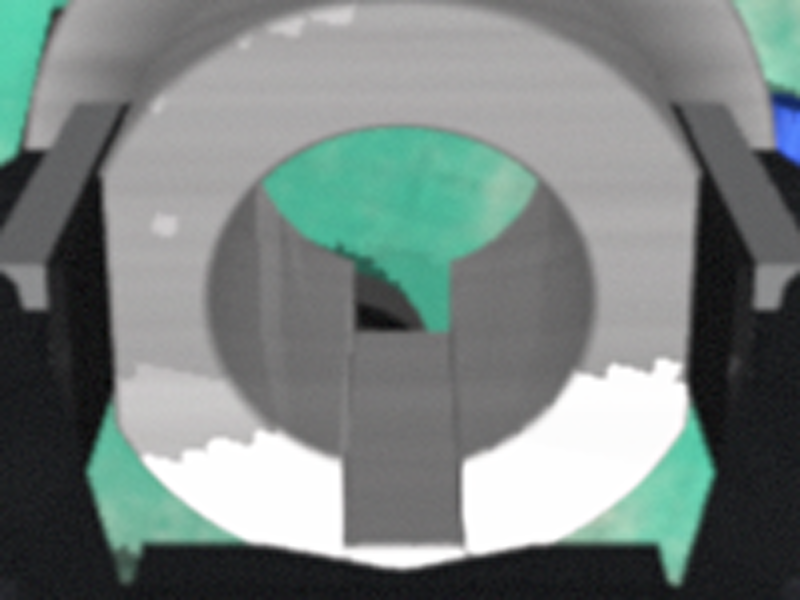

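The pulley sits square between the pads. In the crop the bore spans 206–597 at y≈300, the bore top is at 125 and the keyway end is at y≈545. I'll get its offset in the tool frame.

Run:
```python
import pickle
from h import *
c=pickle.load(open('pics/w11.pkl','rb')); p,R,o=tool(); f=lambda x,y:(c,219+x/4,221+y/4)
for h in(.0255,.027):
    z=(p+R@[0,0,-h])[2]
    for n,q in dict(L=(206,300),R=(597,300),T=(401,125),K=(403,545),k1=(343,545),k2=(463,547)).items(): print(h,n,(R.T@(onz(*f(*q),z)-p)*1000).round(2))
to(.5343,-.0119,.16,.11+np.pi/2)
```

```text
0.0255 L [ -0.28 -18.25 -25.5 ]
0.0255 R [ -0.25  18.45 -25.5 ]
0.0255 T [ 17.47   0.05 -25.43]
0.0255 K [-27.44   0.26 -25.61]
0.0255 k1 [-27.44  -5.68 -25.61]
0.0255 k2 [-27.66   6.21 -25.61]
0.027 L [  0.62 -18.01 -27.  ]
0.027 R [  0.64  18.21 -26.99]
0.027 T [ 18.13   0.05 -26.93]
0.027 K [-26.19   0.26 -27.11]
0.027 k1 [-26.2   -5.61 -27.11]
0.027 k2 [-26.42   6.13 -27.11]
shift [  60.  -262.7    0.6] wz 0.176 yawy 1.857 tilt [-0.004 -0.001 -1.   ] q6 -1.6 t 15.65
```

Request:
servo_tool(commands="0 0 0.176 0 0 -5 0.4; 0 0 0 2.6 -50 0 0.4; 0 0 0 2.6 -50 0 0.4; 0 0 0 2.6 -50 0 0.4; 0 0 0 2.6 -50 0 0.4")

```text
time_s: 16.27
eef_pos: [0.53, 0.056, 0.1664]
eef_rot: [-0.001, -0.055, 0.998, 0.0]
wrist_force: [1.8, -0.7, -3.7]
opening: 0.645
grasp_force: 65.1
```

Request:
servo_tool(commands="0 0 0 2.6 -50 0 0.4; 0 0 0 0 -19 0 0.4; 0 0 0 0 0 0 0.4; 0 0 0 0 0 0 0.4; 0 0 0 0 0 0 0.4")

```text
time_s: 16.9
eef_pos: [0.5355, -0.01, 0.1674]
eef_rot: [-0.0, -0.056, 0.998, 0.0]
wrist_force: [-0.4, -0.1, -3.3]
opening: 0.645
grasp_force: 65.2
```

Run:
```python
from h import *
to(.5343,-.0118,.122,.11+np.pi/2)
```

```text
shift [ 1.4 -1.7 45.4] wz 0.002 yawy 1.683 tilt [-0.001  0.    -1.   ] q6 -1.92 t 16.9
```

Request:
servo_tool(commands="0 0 0 1.3 -1.7 20 0.4; 0 0 0 0 0 20 0.4; 0 0 0 0 0 0 0.4; 0 0 0 0 0 0 0.4")

```text
time_s: 17.4
eef_pos: [0.5351, -0.0127, 0.1284]
eef_rot: [0.0, -0.056, 0.998, -0.0]
wrist_force: [0.7, -0.3, -1.9]
opening: 0.644
grasp_force: 65.1
```

Run:
```python
from h import *
to(.5343,-.0118,.122,.11+np.pi/2)
```

```text
shift [0.7 1.  6.4] wz 0.001 yawy 1.682 tilt [ 0.001 -0.    -1.   ] q6 -1.93 t 17.4
```

Request:
servo_tool(commands="0 0 0 0 0 2 0.4; 0 0 0 0 0 2 0.4; 0 0 0 0 0 1 0.4; 0 0 0 0 0 0 0.4")

```text
time_s: 17.9
eef_pos: [0.5346, -0.0132, 0.1226]
eef_rot: [-0.0, -0.055, 0.998, 0.0]
wrist_force: [-0.6, 0.5, -3.4]
opening: 0.639
grasp_force: 65.1
```

Request:
servo_tool(commands="0 0 0 0.2 1.4 0 0.4; 0 0 0 0 0 1 0.4; 0 0 0 0 0 0 0.4")

```text
time_s: 18.27
eef_pos: [0.5342, -0.0118, 0.1216]
eef_rot: [-0.0, -0.055, 0.998, 0.0]
wrist_force: [-0.9, 0.2, -2.7]
opening: 0.641
grasp_force: 65.1
```

Run:
```python
from h import *
to(.5343,-.0118,.118,.11+np.pi/2); print(tool()[2]["wrist_force"])
```

```text
shift [-0.1  0.   3.6] wz 0.0 yawy 1.681 tilt [-0.  0. -1.] q6 -1.93 t 18.275
[-0.89045068  0.24457575 -2.67172496]
```

Request:
servo_tool(commands="0 0 0 0 0 1 0.4; 0 0 0 0 0 1 0.4; 0 0 0 0 0 1 0.4; 0 0 0 0 0 0 0.4")

```text
time_s: 18.77
eef_pos: [0.5342, -0.0118, 0.1186]
eef_rot: [-0.0, -0.055, 0.998, 0.0]
wrist_force: [0.4, 1.0, -2.9]
opening: 0.646
grasp_force: 65.1
```

Aligned to a tenth of a millimetre; the underside is now just below the key's top. I'll continue in small steps.

Request:
servo_tool(commands="0 0 0 0 0 1 0.4; 0 0 0 0 0 1 0.4; 0 0 0 0 0 0 0.4")

```text
time_s: 19.15
eef_pos: [0.5342, -0.0118, 0.1165]
eef_rot: [-0.0, -0.055, 0.998, 0.0]
wrist_force: [-0.3, 0.3, -2.7]
opening: 0.642
grasp_force: 65.1
```

Request:
servo_tool(commands="0 0 0 0 0 1 0.4; 0 0 0 0 0 0 0.4; 0 0 0 0 0 0 0.4")

```text
time_s: 19.52
eef_pos: [0.5343, -0.0119, 0.1157]
eef_rot: [-0.0, -0.055, 0.998, -0.0]
wrist_force: [0.2, -0.4, -2.6]
opening: 0.643
grasp_force: 65.1
```

Request:
servo_tool(commands="0 0 0 0 0 1 0.4; 0 0 0 0 0 1 0.4; 0 0 0 0 0 0 0.4")

```text
time_s: 19.9
eef_pos: [0.5342, -0.0118, 0.1135]
eef_rot: [-0.0, -0.055, 0.998, 0.0]
wrist_force: [0.2, 0.3, -2.6]
opening: 0.644
grasp_force: 65.1
```

Request:
servo_tool(commands="0 0 0 0 0 1 0.4; 0 0 0 0 0 1 0.4; 0 0 0 0 0 0 0.4")

```text
time_s: 20.27
eef_pos: [0.5342, -0.0118, 0.1115]
eef_rot: [-0.0, -0.055, 0.998, 0.0]
wrist_force: [-0.8, 0.4, -2.6]
opening: 0.646
grasp_force: 65.1
```

Request:
servo_tool(commands="0 0 0 0 0 1.5 0.4; 0 0 0 0 0 1.5 0.4; 0 0 0 0 0 1.5 0.4; 0 0 0 0 0 1.5 0.4; 0 0 0 0 0 0 0.4")

```text
time_s: 20.9
eef_pos: [0.5343, -0.0118, 0.1055]
eef_rot: [-0.0, -0.055, 0.998, 0.0]
wrist_force: [-1.3, -0.1, -3.3]
opening: 0.646
grasp_force: 65.1
```

Request:
servo_tool(commands="0 0 0 0 0 1.5 0.4; 0 0 0 0 0 1.5 0.4; 0 0 0 0 0 1.5 0.4; 0 0 0 0 0 1.5 0.4; 0 0 0 0 0 0 0.4")

```text
time_s: 21.52
eef_pos: [0.5342, -0.0118, 0.0995]
eef_rot: [-0.0, -0.055, 0.998, 0.0]
wrist_force: [0.1, -0.4, -3.6]
opening: 0.642
grasp_force: 65.2
```

Request:
servo_tool(commands="0 0 0 0 0 1.5 0.4; 0 0 0 0 0 1.5 0.4; 0 0 0 0 0 1.5 0.4; 0 0 0 0 0 1.5 0.4; 0 0 0 0 0 0 0.4")

```text
time_s: 22.15
eef_pos: [0.5342, -0.0118, 0.0935]
eef_rot: [-0.0, -0.055, 0.998, 0.0]
wrist_force: [-0.5, 0.6, -3.8]
opening: 0.642
grasp_force: 65.2
```

Request:
servo_tool(commands="0 0 0 0 0 1.5 0.4; 0 0 0 0 0 1.5 0.4; 0 0 0 0 0 1.5 0.4; 0 0 0 0 0 1.5 0.4; 0 0 0 0 0 0 0.4")

```text
time_s: 22.78
eef_pos: [0.5342, -0.0118, 0.0874]
eef_rot: [-0.0, -0.055, 0.998, 0.0]
wrist_force: [-1.5, 0.3, -3.4]
opening: 0.645
grasp_force: 65.2
```

Request:
servo_tool(commands="0 0 0 0 0 1.5 0.4; 0 0 0 0 0 1.5 0.4; 0 0 0 0 0 1.5 0.4; 0 0 0 0 0 1 0.4; 0 0 0 0 0 0 0.4")

```text
time_s: 23.4
eef_pos: [0.5342, -0.0118, 0.082]
eef_rot: [-0.0, -0.055, 0.998, 0.0]
wrist_force: [-0.1, -1.9, -3.5]
opening: 0.641
grasp_force: 65.2
```

Request:
servo_tool(commands="0 0 0 0 0 0.5 0.4; 0 0 0 0 0 0.5 0.4; 0 0 0 0 0 0 0.4")

```text
time_s: 23.78
eef_pos: [0.5343, -0.0119, 0.0812]
eef_rot: [-0.0, -0.055, 0.998, -0.0]
wrist_force: [-2.4, -0.4, -2.3]
opening: 0.642
grasp_force: 65.2
```

Request:
servo_tool(commands="0 0 0 0 0 0.5 0.4; 0 0 0 0 0 0.5 0.4; 0 0 0 0 0 0 0.4")

```text
time_s: 24.15
eef_pos: [0.5343, -0.0119, 0.0801]
eef_rot: [-0.0, -0.055, 0.998, -0.0]
wrist_force: [-1.8, -0.5, -2.4]
opening: 0.642
grasp_force: 65.2
```

Request:
servo_tool(commands="0 0 0 0 0 0.3 0.4; 0 0 0 0 0 0 0.4; 0 0 0 0 0 0 0.4")

```text
time_s: 24.52
eef_pos: [0.5343, -0.0119, 0.0798]
eef_rot: [-0.0, -0.055, 0.998, -0.0]
wrist_force: [-2.5, -1.7, -1.2]
opening: 0.641
grasp_force: 65.2
```

Request:
servo_tool(commands="0 0 0 0 0 0.4 0.4; 0 0 0 0 0 0 0.4; 0 0 0 0 0 0 0.4")

```text
time_s: 24.9
eef_pos: [0.5343, -0.0119, 0.0797]
eef_rot: [-0.0, -0.055, 0.998, -0.0]
wrist_force: [-5.5, -1.0, 3.5]
opening: 0.643
grasp_force: 65.9
```

Request:
servo_tool(commands="0 0 0 0 0 0.4 0.4; 0 0 0 0 0 0 0.4; 0 0 0 0 0 0 0.4")

```text
time_s: 25.28
eef_pos: [0.5343, -0.0119, 0.0797]
eef_rot: [-0.0, -0.055, 0.998, -0.0]
wrist_force: [-7.1, -0.8, 6.8]
opening: 0.645
grasp_force: 66.5
```

The height stopped at 79.7 mm, the computed home height, and the force is rising, so the pulley is seated. I'll release it and lift off.

Request:
servo_tool(commands="0 0 0 0 0 0 0.68; 0 0 0 0 0 0 0.75; 0 0 0 0 0 0 0.9; 0 0 0 0 0 0 1; 0 0 0 0 0 0 1")

```text
time_s: 25.9
eef_pos: [0.5344, -0.0118, 0.079]
eef_rot: [0.0, -0.055, 0.998, 0.0]
wrist_force: [0.0, 0.2, -0.8]
opening: 1.0
grasp_force: 0.0
```

Request:
servo_tool(commands="0 0 0 0 0 -15 1; 0 0 0 0 0 -30 1; 0 0 0 0 0 -40 1; 0 0 0 0 0 0 1; 0 0 0 0 0 0 1")

```text
time_s: 26.52
eef_pos: [0.5343, -0.0118, 0.1645]
eef_rot: [0.0, -0.055, 0.998, -0.0]
wrist_force: [-0.0, 0.5, -0.2]
opening: 0.998
grasp_force: 0.0
```

```bash
python3 snap.py w12
python3 - <<'E'
import pickle
from h import *
c=pickle.load(open('pics/w12.pkl','rb'));im=cv2.imread('pics/w12.png'); u,v=proj(c,[.5343,-.0118,.106]).astype(int)
x0,y0=u-80,v-60; a=cv2.resize(im[y0:y0+120,x0:x0+160],(800,600),interpolation=cv2.INTER_CUBIC)
t=np.linspace(0,2*np.pi,60)
for z,r,col in((.106,.018,(0,0,255)),(.082,.042,(255,0,0))):
    X=np.array([proj(c,[.5343+r*np.cos(b),-.0118+r*np.sin(b),z]) for b in t]); cv2.polylines(a,[((X-[x0,y0])*5).astype(int)],1,col,1)
cv2.imwrite('pics/v8.png',a)
E
```

```text
w12 [ 0.5338 -0.0117  0.1637] 26.575
```

View pics/v8.png

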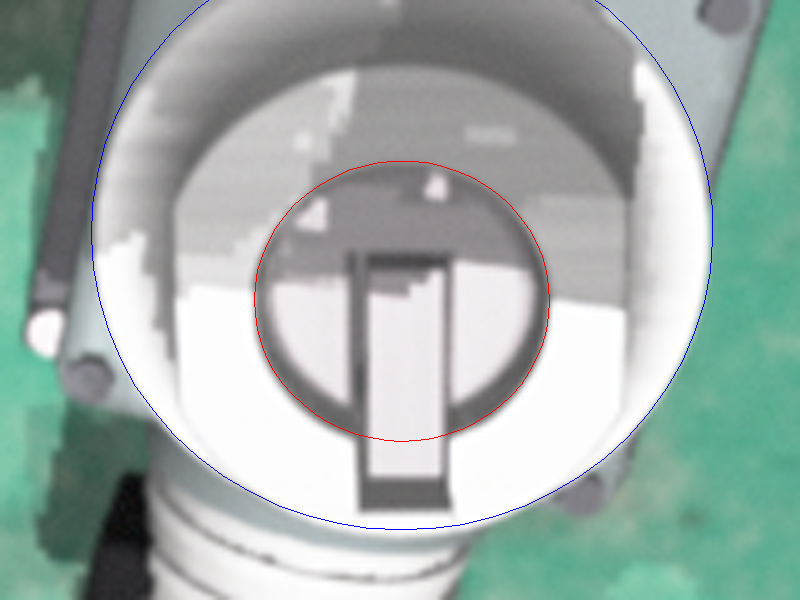

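The pulley's rim and bore match the circles predicted for the home height. The key lies in both the slot and the keyway (crop around 405,370), and the gripper is clear.

```bash
python3 -c "
from bench import *
print(hand_in())"
```

```text
the job is handed in; nothing more can be done
None
```

The job is handed in: the key lies on the slot floor, the pulley sits home on the shoulder over it and is released, and the three bystanders were not touched; the hand-in call gave no verdict.

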